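Seat the keyed clamp washer on a sanding-drum arbor

TASK

The arbor with the sanding drum stands upright in the vise and still lacks its keyed clamp washer. Take the washer from the mat, lower it over the threaded nose, turn it under light pressure until its tab drops into the arbor's keyway, and push it fully home, flat on the drum, then let go. Never force it: the tab bends if the washer is pressed hard, dropped or rammed onto the arbor, and leave the other things on the bench where they are.

Things in the scene. Friction and masses are not known exactly. Their poses are not given: they have to be found in the camera images.
- washer_mid (a point): Centre, half-way up, of the keyed clamp washer: a loose steel flanged collar, 22 mm tall, 0.13 to 0.26 kg, upright on the mat. Round flange 64 mm wide, 6 mm thick, at its foot; above, a round collar 44 mm wide, 16 mm tall (grip here). Through bore 32.8 mm with one tab (see washer_tab). z: up the bore; +x: from the bore's axis towards the tab. The underside is 11 mm below.
- washer_tab (a point): Inner tip of the washer's only tab, half-way up, 11.6 mm from the bore's axis. The tab is a straight inside key, 6 mm wide and as tall as the washer, standing in from the bore's wall.
- seat (a point): Point on the upright arbor's axis at the sanding drum's flat top face (155 mm above the bench), where the washer's underside must come to rest. z up; +x is the vise's +x. How the arbor is turned in the vise is not measured: seen from the axis, its keyway faces within 70 degrees either way of this +x. The arbor is clamped hard and does not turn.
- shoulder (a point): On the arbor's axis, 18 mm above seat: the flat top of its keyed length, which is 30 mm in diameter, chamfered 2 mm at the top edge, with one straight keyway 8 mm wide, open at the top and running down past the drum's face; the keyway's floor is 10 mm from the axis. The washer's tab lands on this flat unless it stands over the keyway.
- nose_top (a point): Top of the arbor's threaded nose, on its axis, 34 mm above seat: 20 mm in diameter, 16 mm tall, rim chamfered 2.5 mm. The washer's tab passes the nose at any angle.
- vise: Heavy machine vise bolted to the bench, the arbor upright in its jaws; origin under the arbor's axis on the bench top, z up, screw handle to -y. 150 mm wide in x; reaches 115 mm to +y, 170 mm to -y; jaw tops 72 mm high. On the arbor stands the sanding drum, 76 mm in diameter, from 80 to 155 mm above the bench. All rigid and fixed.
- spacer: Plain steel spacer ring without a tab, 50 mm in diameter, 20 mm tall, bore 33 mm, lying on the mat; origin under its centre. Not needed: leave it.
- nut: Steel hexagon nut, about 35 mm over its corners, 16 mm tall, lying on the mat; origin under its centre. Not needed now: leave it.
- spanner: Steel spanner, 240 mm long along its x, 8 mm thick, lying on the bench; origin under its middle. Leave it.
- penguin: White plaster penguin figure, 160 mm tall, about 130 mm over its flippers; origin under its centre. Leave it.
- bobbin: Spare sanding bobbin standing upright, 50 mm in diameter, 90 mm tall; origin under its centre. Leave it.
- paint_pot: Closed white paint pot, 68 mm in diameter, 75 mm tall; origin under its centre. Leave it.
- varnish: Amber varnish bottle, 48 mm in diameter, 120 mm tall; origin under its centre. Leave it.
There are look-alikes about, which are no part of the job. What is shaped like the part that bears washer_mid but brown or yellow is not meant.

How it is judged:
On the way:
1. the washer is over the arbor's nose, its bore around it (horizontal distance between washer_mid and seat below 0.006 m and z of washer_mid in the frame of seat between 0.02 and 0.043 m), for 0.1 s.
At the end, for the whole second after the job is handed in: The washer sits on the drum with its tab in the keyway: its centre within 3 mm of the arbor's axis, its underside no more than 2.5 mm above the drum's face, upright within 0.08 rad, at rest and let go (horizontal distance between washer_mid and seat below 0.003 m and z of washer_mid in the frame of seat between 0.008 and 0.0135 m and angle between washer_mid's own z axis and vertical below 0.08 rad and linear speed of washer below 0.01 m/s); the robot touches nothing.
It fails at once if the washer is forced: it presses on the arbor with more than 30 N (contact force between washer and vise above 30 N).
It fails at once if another thing on the bench is shifted by more than 30 mm (distance of any of spacer, nut, spanner, penguin, bobbin, paint_pot, varnish from where it was at the start of the episode above 0.03 m).
It also fails if it takes over 58 s, if anything falls off the work surface, if the arm or the gripper's body presses on something with over 40 N, if the wrist force passes 120 N, or if a joint passes its speed limit or range.

ROBOT

A 6-joint arm with a two-finger parallel gripper is mounted at the origin on the work surface. World frame = base frame: x ahead of the robot, y to its left, z up, the work surface at z = 0. Lengths are in m, angles in rad, forces in N, time in s.
With the tool pointing down it reaches from about 0.25 to 0.725 m from the base axis. Payload 4 kg.
Tool frame: the origin (TCP) lies on the centre line of the jaws, within the pads' length; the fingertips stand 8 mm ahead of it and the grasp point (between the pads) lies 11 mm behind it; z points along the fingers, y is the direction in which the jaws open and shut (so a half turn about z gives the same grasp; the last joint's range is limited). The gripper opens to 85 mm and grips with 20 to 120 N. Pads are 22 mm wide; open, the fingers measure 114 mm over their backs; the gripper's body (76 mm by 85 mm) begins 54 mm behind the grasp point. The pads swing forward as they close: fully open they stand 13 mm farther back than shut.
Start: joints at [-1.193, 0.241, 0.005, 1.335, 0, 1.571], TCP at [0.184, -0.465, 0.213] pointing down, gripper open.
Joint ranges: [-2.72, 2.72], [-1.05, 1.87], [-1.09, 1.28], [-1.99, 2.15], [-1.42, 1.44], [-3.14, 3.14]. Speed limits (rad/s): [2.79, 2.79, 3.14, 3.14, 3.14, 3.14].

INTERFACE

Orientations are given as a unit quaternion [w, x, y, z].
In Python, from plant import movep, line_to, set_joints, grip, wait, inverse_kinematics, state, read_camera, get_calibration, PlanningError, hand_in, search_frame, spot_point gives the robot as it stands. Calls block until the motion is done:
- movep(position, orientation): joint-space move of the TCP to a pose.
- line_to(position, ori=None, speed=0.15, max_force=None): straight line of the TCP; ori=None keeps the orientation; speed is the mean speed in m/s. With max_force (N) it stops when the force on the tool has changed by that much, and returns True; else False.
- set_joints(angles): joint-space move.
- grip(opening): finger opening in m; the grip force is fixed at half the most; returns when the fingers have stopped.
- wait(seconds).
- inverse_kinematics(position, orientation): joint angles nearest the present ones, or None.
- state(): the state.
- read_camera(name): name is "scene" or "side" or "wrist"; returns the picture (420x560x3 uint8, blue, green, red); there is no depth.
- get_calibration(name): a dict with "fx", "fy", "cx", "cy" (pixels), "dist_coeffs" ([k1, k2, p1, p2, k3] as OpenCV has them; the pictures are not rectified), "R" (3x3) and "t" (3): a world point X has camera coordinates R X + t. Camera axes: x right, y down, z forward; pixel columns grow to the right and rows downward; lengths in m; the calibration is good to about 2 mm. A picture is of the moment at which its call begins: read the wrist's pose just before it. get_calibration takes no time and is no camera call; for the wrist camera it gives the pose at the moment of the call.
A pose or a line that the arm cannot do raises PlanningError and nothing moves.
- hand_in(): hands the job in, once; it reports no verdict.
Trained networks look in the newest picture that a camera, given by its name, has taken for a name from the list of things; names that differ only in an ending like _2 or _b are one class to them, and where a whole thing is asked for, a point or a joint stands for the part that bears it (a point fixed in the world has none). Each returns a list of dicts, best first, with "score" (0 to 1); they miss things now and then, are a little off and sometimes report something else, mostly with a low value. They report only what shows in the picture. A call takes as long as a camera call. They do not tell look-alikes from the thing itself.
- search_frame(name, camera): "rect" ([left, top, right, bottom] in pixels, round what is visible of it).
- spot_point(name, camera): "uv" ([column, row] in pixels: a listed point, or the origin of a listed thing).
The state is a dict: "time_s": time; "joints": joint angles; "qd": joint speeds; "joint_efforts": joint torques, N m; "position": TCP position; "tool_rot": TCP orientation; "contact_force": force on the tool from outside, world axes, zero at the start; "wrist_torque": the same for the moment, N m; "width": finger opening in m.
Only numpy, scipy, OpenCV 4.12 (cv2) and the standard library are available. Lean on these libraries where they do the work, as an engineer would, in place of code of your own. Each camera call takes 0.05 s, during which the arm holds its last target. There are 200 camera calls.

## Working session

There is one attempt and no reset: what is moved stays moved. The work goes in short steps, each a Python script; the robot and the scene stay as the last script left them, time stands still between calls to the robot, and variables do not carry over. Pictures are saved under pics/ and viewed, about 8 in all and at most 12, crops included, and the job is handed in when it is done.

```bash
mkdir -p pics
cat > h.py <<'E'
import numpy as np, cv2
from plant import *
def cal(n):
    c=get_calibration(n); K=np.array([[c['fx'],0,c['cx']],[0,c['fy'],c['cy']],[0,0,1.]])
    return K,np.array(c['dist_coeffs'],float),np.array(c['R']),np.array(c['t'])
def ray(n,uv,C=None):
    K,d,R,t=C or cal(n); p=cv2.undistortPoints(np.array([[uv]],float),K,d)[0,0]
    return -R.T@t, R.T@np.array([p[0],p[1],1.])
def onz(n,uv,z,C=None):
    o,v=ray(n,uv,C); return o+v*(z-o[2])/v[2]
def proj(n,X,C=None):
    K,d,R,t=C or cal(n); return cv2.projectPoints(np.atleast_2d(X).astype(float),cv2.Rodrigues(R)[0],t,K,d)[0][:,0]
def tri(obs):
    A=np.zeros((3,3));b=np.zeros(3)
    for n,uv in obs:
        o,v=ray(n,uv);v/=np.linalg.norm(v);P=np.eye(3)-np.outer(v,v);A+=P;b+=P@o
    return np.linalg.solve(A,b)
def down(yaw): # tool z down, tool y at world angle yaw
    from scipy.spatial.transform import Rotation as Ro
    y=np.array([np.cos(yaw),np.sin(yaw),0]);z=np.array([0,0,-1.]);x=np.cross(y,z)
    q=Ro.from_matrix(np.c_[x,y,z]).as_quat();return [q[3],q[0],q[1],q[2]]
E
python3 - <<'E'
from h import *
for n in ['scene','side','wrist']:
    cv2.imwrite(f'pics/{n}0.png',read_camera(n))
    for k in ['washer_mid','washer_tab','seat','nose_top','shoulder','vise']:
        print(n,k,[(np.round(r['uv']).tolist(),round(r['score'],2)) for r in spot_point(k,n)[:4]])
s=state();print(s['time_s'],s['position'],s['tool_rot'])
a=np.hstack([cv2.imread(f'pics/{n}0.png') for n in ['scene','side']])
cv2.imwrite('pics/both0.png',cv2.resize(a,(800,300)))
for n in ['scene','side','wrist']:
    c=get_calibration(n);print(n,-np.array(c['R']).T@c['t'])
E
```

```text
scene washer_mid [([332.0, 278.0], 0.95), ([357.0, 227.0], 0.8), ([302.0, 222.0], 0.64), ([332.0, 280.0], 0.5)]
scene washer_tab [([334.0, 278.0], 0.7), ([360.0, 231.0], 0.63), ([304.0, 224.0], 0.51)]
scene seat [([253.0, 197.0], 0.95)]
scene nose_top [([253.0, 185.0], 0.85)]
scene shoulder [([248.0, 189.0], 0.72), ([254.0, 185.0], 0.34), ([254.0, 243.0], 0.32)]
scene vise [([254.0, 244.0], 0.71), ([308.0, 343.0], 0.17)]
side washer_mid [([229.0, 274.0], 0.62), ([307.0, 248.0], 0.61), ([303.0, 289.0], 0.6)]
side washer_tab [([299.0, 302.0], 0.95), ([306.0, 248.0], 0.88), ([229.0, 264.0], 0.66)]
side seat [([278.0, 175.0], 0.85)]
side nose_top [([281.0, 169.0], 0.56)]
side shoulder [([278.0, 171.0], 0.92)]
side vise [([278.0, 217.0], 0.83)]
wrist washer_mid []
wrist washer_tab []
wrist seat [([228.0, 84.0], 0.68)]
wrist nose_top []
wrist shoulder []
wrist vise []
1.05 [ 0.18445237 -0.46473862  0.21283344] [1.89760828e-05 9.82209424e-01 1.87788835e-01 4.24527569e-06]
scene [1.31922294 0.53335035 0.83914212]
side [0.04051674 0.62322012 0.85575572]
wrist [ 0.2508002  -0.43763383  0.37532432]
```

View pics/scene0.png

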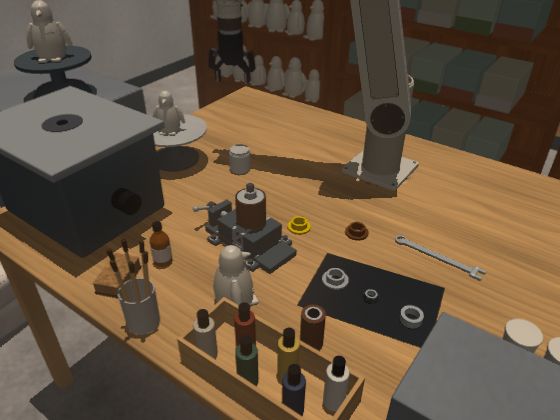

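View pics/side0.png

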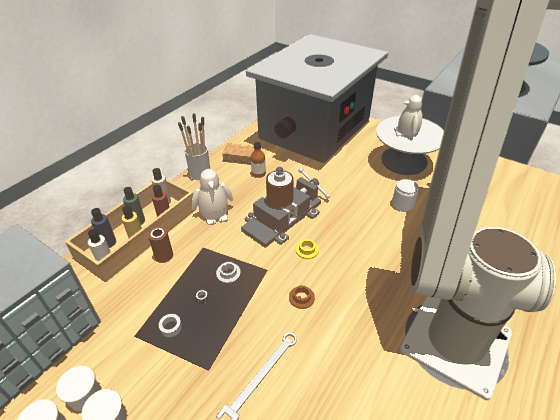

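The scene and side views agree. The grey flanged washer is on the mat at scene (335,277) and side (229,271). The yellow and brown look-alikes are at scene (299,225) and (357,230), and the arbor nose is at scene (251,187) and side (279,172).

Run:
```python
from h import *
print('washer',onz('scene',[333,278],.011),onz('side',[229,272],.011),tri([('scene',[333,278]),('side',[229,271])]))
for k,z in [('seat',.155),('nose_top',.189),('shoulder',.173),('vise',0)]:
    o=[(n,spot_point(k,n)[0]['uv']) for n in ['scene','side']]
    print(k,[onz(n,u,z).round(4) for n,u in o],tri(o).round(4))
W=.5*(onz('scene',[333,278],.011)+onz('side',[229,272],.011))
C=get_calibration('wrist'); s=state(); off=-np.array(C['R']).T@C['t']-s['position']
print('cam offset',off, 'axis',C['R'][2])
```

```text
washer [0.55063481 0.1471401  0.011     ] [0.54018787 0.14803442 0.011     ] [0.54525663 0.14361377 0.00571356]
seat [array([ 0.5569, -0.0891,  0.155 ]), array([ 0.5637, -0.1106,  0.155 ])] [ 0.5563 -0.0945  0.1601]
nose_top [array([ 0.556 , -0.0881,  0.189 ]), array([ 0.5459, -0.0994,  0.189 ])] [ 0.5472 -0.098   0.1846]
shoulder [array([ 0.5575, -0.1026,  0.173 ]), array([ 0.5605, -0.1069,  0.173 ])] [ 0.5584 -0.1028  0.1748]
vise [array([ 0.552 , -0.0935,  0.    ]), array([ 0.5604, -0.1048,  0.    ])] [ 0.5552 -0.094   0.0063]
cam offset [0.06634709 0.02710221 0.16251165] axis [-0.25793783 -0.10150041 -0.96081514]
```

Run:
```python
from h import *
movep([.556,-.10,.30],down(-np.pi/2))
im=read_camera('wrist');C=cal('wrist');cv2.imwrite('pics/w1.png',im);np.save('w1.npy',np.array([*C],dtype=object),allow_pickle=True)
for k,z in [('seat',.155),('shoulder',.173),('nose_top',.189),('vise',0)]:
    print(k,[(np.round(r['uv']),round(r['score'],2),onz('wrist',r['uv'],z,C).round(4)) for r in spot_point(k,'wrist')[:2]])
u,v=proj('wrist',[.556,-.1,.173],C)[0]; print(u,v)
movep([.545,.146,.16],down(-np.pi/2))
im2=read_camera('wrist');C=cal('wrist');cv2.imwrite('pics/w2.png',im2);np.save('w2.npy',np.array([*C],dtype=object),allow_pickle=True)
for k in ['washer_mid','washer_tab']:
    print(k,[(np.round(r['uv']),round(r['score'],2),onz('wrist',r['uv'],.011,C).round(4)) for r in spot_point(k,'wrist')[:2]])
print(state()['time_s'])
c=lambda i,u,v:cv2.resize(i[max(0,int(v)-100):int(v)+100,max(0,int(u)-100):int(u)+100],(400,400),interpolation=cv2.INTER_CUBIC)
a=cv2.resize(im2,(400,300));cr=c(im,u,v)
cv2.imwrite('pics/w12.png',np.hstack([cr,np.vstack([a,np.zeros((100,400,3),np.uint8)])]))
```

```text
seat [(array([277., 198.]), 0.74, array([ 0.552 , -0.0995,  0.155 ]))]
shoulder [(array([280., 202.]), 0.9, array([ 0.5527, -0.1018,  0.173 ]))]
nose_top [(array([281., 204.]), 0.83, array([ 0.5545, -0.1035,  0.189 ])), (array([278., 174.]), 0.38, array([ 0.5843, -0.1005,  0.189 ]))]
vise [(array([278., 176.]), 0.87, array([ 0.5501, -0.1003,  0.    ]))]
277.7272581164081 198.75083461109477
washer_mid [(array([279., 197.]), 0.9, array([0.5422, 0.1458, 0.011 ])), (array([312., 345.]), 0.9, array([0.3436, 0.1016, 0.011 ]))]
washer_tab [(array([281., 186.]), 0.94, array([0.5541, 0.1435, 0.011 ])), (array([423., 298.]), 0.67, array([ 0.4138, -0.0335,  0.011 ]))]
8.5583
```

View pics/w12.png

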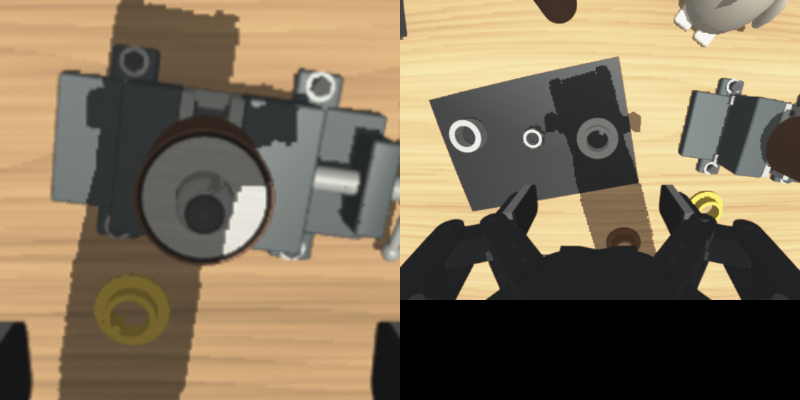

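Left half: the arbor is seen from above, with the nose at w1 pixel (280,205). Vise +x points up the picture, at about -0.1 rad in the world. Right half: the washer lies in the gripper's shadow at w2 (279,193), and the fingers clear everything. Next I enlarge both for the keyway and the tab.

Run:
```python
import cv2,numpy as np
def c(f,u,v,r):
    i=cv2.imread(f)[v-r:v+r,u-r:u+r].astype(float);i=np.clip(255*(i/255)**.55,0,255).astype(np.uint8)
    return cv2.resize(i,(400,400),interpolation=cv2.INTER_CUBIC)
cv2.imwrite('pics/z12.png',np.hstack([c('pics/w1.png',278,199,34),c('pics/w2.png',279,192,34)]))
```

```text
(no output)
```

View pics/z12.png

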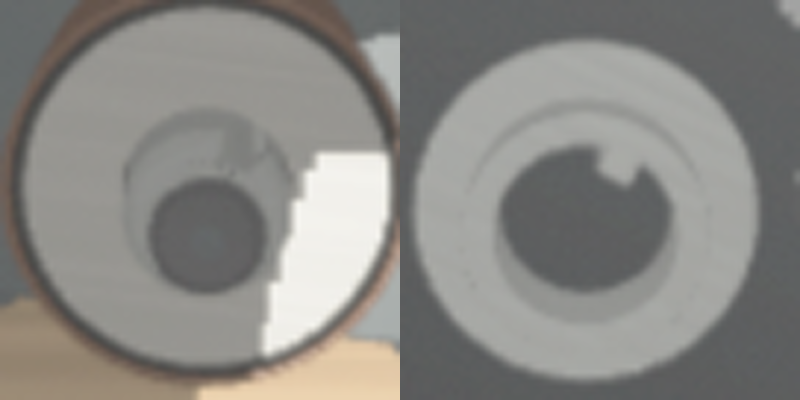

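```bash
cat > ov.py <<'E'
from h import *
def circ(c,r,z): a=np.linspace(0,2*np.pi,73); return np.c_[c[0]+r*np.cos(a),c[1]+r*np.sin(a),0*a+z]
def rect(c,th,r0,r1,w,z):
    R=np.array([[np.cos(th),-np.sin(th)],[np.sin(th),np.cos(th)]])
    p=np.array([[r1,-w/2],[r0,-w/2],[r0,w/2],[r1,w/2]])@R.T+np.asarray(c)[:2]; return np.c_[p,np.full(4,z)]
def draw(im,C,polys,u,v,r,S=400):
    k=S/(2*r);i=im[v-r:v+r,u-r:u+r]; i=np.clip(255*(i/255.)**.55,0,255).astype(np.uint8)
    i=cv2.resize(i,(S,S),interpolation=cv2.INTER_CUBIC)
    for P,col in polys:
        q=((proj('wrist',P,C)-[u-r,v-r]+.5)*k).round().astype(np.int32); cv2.polylines(i,[q],False,col,1,cv2.LINE_AA)
    return i
E
python3 - <<'E'
from ov import *
C1=tuple(np.array(x,float) for x in np.load('w1.npy',allow_pickle=True));C2=tuple(np.array(x,float) for x in np.load('w2.npy',allow_pickle=True))
D=onz('wrist',[278.9,197.3],.155,C1);N=onz('wrist',[279.2,205.3],.189,C1);W=onz('wrist',[276.8,193.7],.007,C2)
print(D,N,W)
A=(D+N)/2; r,g,b,y=(0,0,255),(0,255,0),(255,0,0),(0,255,255); d=np.deg2rad
i1=draw(cv2.imread('pics/w1.png'),C1,[(circ(A,.038,.155),g),(circ(A,.015,.171),y),(circ(A,.01,.1865),b),(rect(A,d(-31),.010,.014,.008,.173),r)],278,199,34)
i2=draw(cv2.imread('pics/w2.png'),C2,[(circ(W,.032,.007),g),(circ(W,.0164,.023),y),(rect(W,d(-37),.0116,.0164,.006,.023),r)],279,192,34)
cv2.imwrite('pics/ov.png',np.hstack([i1,i2]))
E
```

```text
[ 0.55319268 -0.10126782  0.155     ] [ 0.55339235 -0.10142172  0.189     ] [0.54479252 0.14797575 0.007     ]
```

View pics/ov.png

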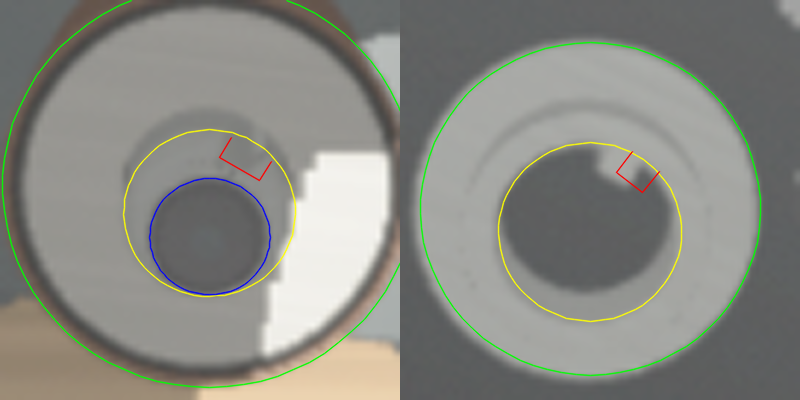

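The overlays fit. The arbor axis is at (0.5533,-0.1013) and the washer at (0.5448,0.1480). The tab reads nearer -28° than -37°. Next I squeeze the washer once to centre it in the jaws, which shows the camera's bias in y, then look again and zoom in on the keyway.

Run:
```python
from ov import *
q=down(-np.pi/2)
line_to([.5448,.1480,.06],q,speed=.12)
print(line_to([.5448,.1480,.018],speed=.05,max_force=8))
grip(.036);print('w',state()['width']);grip(.085)
line_to([.5448,.1480,.13],speed=.12)
im=read_camera('wrist');C=cal('wrist');cv2.imwrite('pics/w3.png',im)
print(spot_point('washer_mid','wrist')[:1],state()['position'],state()['time_s'])
u,v=proj('wrist',[.5448,.148,.011],C)[0].round().astype(int);print(u,v)
W=[.5448,.148];d=np.deg2rad
i2=draw(im,C,[(circ(W,.032,.007),(0,255,0)),(circ(W,.0164,.023),(0,255,255)),(rect(W,d(-28),.0116,.0164,.006,.023),(0,0,255))],u,v,40)
a=cv2.cvtColor(cv2.imread('pics/w1.png')[178:218,260:300],cv2.COLOR_BGR2GRAY).astype(float)
a=np.clip((a-55)/(130-55)*255,0,255).astype(np.uint8);a=cv2.cvtColor(cv2.resize(a,(400,400),interpolation=cv2.INTER_CUBIC),cv2.COLOR_GRAY2BGR)
cv2.imwrite('pics/ov3.png',np.hstack([a,i2]))
```

```text
False
w 0.0359187568629342
[{'uv': [277.6, 202.8], 'score': 0.92}] [0.54406575 0.14782286 0.12888677] 12.7917
278 200
```

View pics/ov3.png

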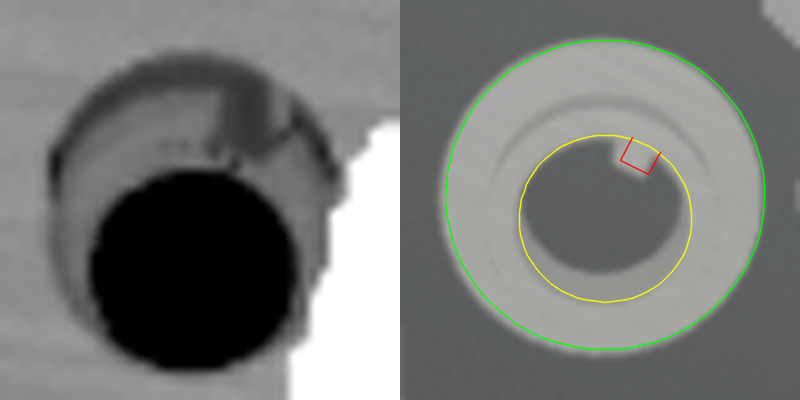

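The right overlay still fits, with the tab at about -25°. The keyway slot, centred near (243,118) in the left crop, lies at about -24°. The jaws shut to 36 mm without holding the 44 mm collar, so they were too high. I go lower in steps.

Run:
```python
from ov import *
X,Y=.5448,.1480
line_to([X,Y,.05],speed=.15)
for z in [.012,.007]:
    hit=line_to([X,Y,z],speed=.05,max_force=8)
    f0=state()['contact_force']; grip(.040); s=state()
    print(z,hit,s['position'].round(4) if hasattr(s['position'],'round') else s['position'],s['width'],np.round(f0,1),np.round(s['contact_force'],1))
    if s['width']>.0415: break
    if z>.01: grip(.085)
a=read_camera('side');u,v=proj('side',[X,Y,.03])[0].round().astype(int)
cv2.imwrite('pics/s4.png',cv2.resize(a[v-50:v+50,u-60:u+60],(600,500),interpolation=cv2.INTER_CUBIC));print(state()['time_s'])
```

```text
0.012 False [0.5449 0.148  0.0121] 0.039860426128180124 [ 0.6  0.4 -0.1] [ 0.  -0.2 -0.1]
0.007 False [0.5449 0.148  0.0071] 0.04031739040648114 [ 1.1 -0.6 -0.4] [-0.1  0.2 -0.3]
16.2167
```

View pics/s4.png

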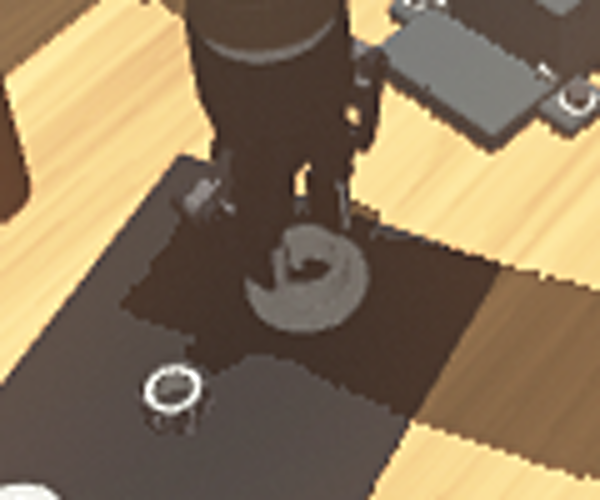

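The washer lies where it was measured, with the fingers standing either side of it. A width of 0.0403 with 0.040 commanded suggests light contact, so I close further in small steps and see whether it stalls.

Run:
```python
from ov import *
for g in [.038,.035,.031]:
    grip(g); s=state(); print(g,s['width'],np.round(s['contact_force'],1))
    if s['width']>g+.002: break
im=read_camera('wrist');cv2.imwrite('pics/w5.png',im)
print(state()['time_s'],proj('wrist',[.5448,.148,.011]),proj('wrist',[.5448,.148,.023]))
```

```text
0.038 0.03833804157652234 [ 0.5 -0.6  0.3]
0.035 0.03488839172351297 [ 0.   0.1 -0.3]
0.031 0.031181650459824503 [-0.2  0.2 -0.2]
16.9167 [[279.42693171 252.25996827]] [[279.54753323 261.26216499]]
```

View pics/w5.png

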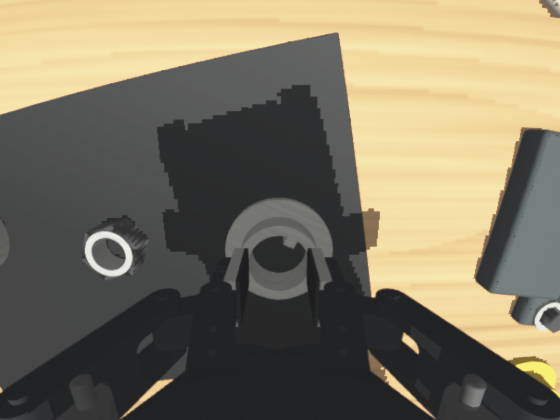

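The wrist view shows the fingers at the collar, with pad tips near (247,250) and (313,250) and the bore at (280,255). It isn't clear whether the pads touch. I solve for the tip height from these pixels and test with a small lift.

Run:
```python
from ov import *
for w in (.031,.038,.044):
  for z in (.0,.01,.02,.03,.04):
    print(w,z,proj('wrist',[[.5448+.011,.148+w/2,z],[.5448+.011,.148-w/2,z]]).round(0).tolist())
a=spot_point('washer_mid','wrist')[:1]
line_to([.5448,.148,.027],speed=.05)
im=read_camera('wrist');cv2.imwrite('pics/w6.png',im);b=spot_point('washer_mid','wrist')[:2];s=state()
print(a,b,proj('wrist',[.5448,.148,.011]),proj('wrist',[.5448,.148,.031]),s['width'],s['contact_force'],s['time_s'])
cv2.imwrite('pics/w56.png',np.hstack([cv2.imread('pics/w5.png')[160:340,180:380],im[160:340,180:380]]).repeat(2,0).repeat(2,1))
```

```text
0.031 0.0 [[254.0, 228.0], [305.0, 228.0]]
0.031 0.01 [[253.0, 234.0], [306.0, 234.0]]
0.031 0.02 [[251.0, 241.0], [308.0, 241.0]]
0.031 0.03 [[250.0, 248.0], [310.0, 248.0]]
0.031 0.04 [[248.0, 256.0], [312.0, 256.0]]
0.038 0.0 [[249.0, 228.0], [310.0, 228.0]]
0.038 0.01 [[247.0, 234.0], [312.0, 234.0]]
0.038 0.02 [[245.0, 241.0], [314.0, 241.0]]
0.038 0.03 [[243.0, 248.0], [316.0, 248.0]]
0.038 0.04 [[241.0, 256.0], [319.0, 256.0]]
0.044 0.0 [[244.0, 228.0], [315.0, 228.0]]
0.044 0.01 [[242.0, 234.0], [317.0, 234.0]]
0.044 0.02 [[240.0, 241.0], [320.0, 241.0]]
0.044 0.03 [[237.0, 248.0], [322.0, 248.0]]
0.044 0.04 [[234.0, 256.0], [325.0, 256.0]]
[{'uv': [278.3, 257.4], 'score': 0.76}] [{'uv': [279.2, 244.3], 'score': 0.85}] [[279.17176703 239.41174697]] [[279.33456686 252.02631474]] 0.030968012845751382 [ 0.07136773 -0.09204076 -0.14901223] 17.6167
```

View pics/w56.png

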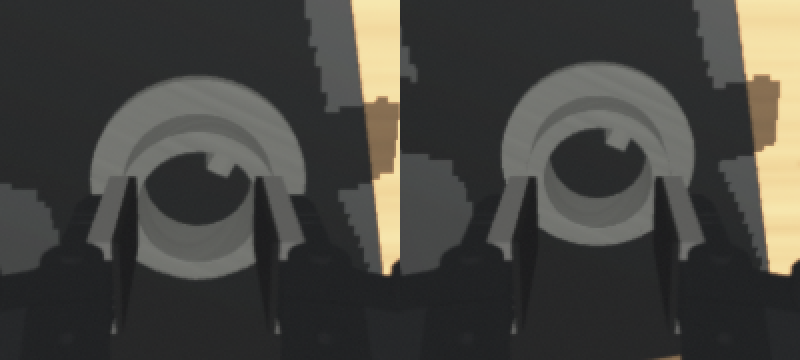

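The lift shows the washer was not held. The pad tips appear at about z = 0.03 with the TCP at 0.007, so the real fingertips stand some 23 mm behind the stated TCP, not 8 mm ahead of it. I find their height by a guarded touch on the flange with the jaws at 56 mm.

Run:
```python
from ov import *
grip(.056); print(state()['width'])
try:
    for z in [.010,.0,-.006,-.012,-.018,-.024]:
        hit=line_to([.5448,.148,z],speed=.03,max_force=4); s=state(); print(z,hit,np.round(s['position'],4),np.round(s['contact_force'],1))
        if hit: break
except PlanningError as e: print('PE',e)
print(state()['time_s'])
```

```text
0.05604225500713333
0.01 False [0.5448 0.148  0.0099] [-0.6  0.2  0.3]
0.0 False [ 5.446e-01  1.479e-01 -3.000e-04] [-0.4 -0.2 -0.1]
-0.006 False [ 0.5445  0.1479 -0.0063] [ 0.2  0.5 -0.1]
-0.012 False [ 0.5445  0.1479 -0.0123] [-0.7  0.9  0.3]
-0.018 True [ 0.5454  0.1482 -0.0137] [-1.6 -0.1  6.3]
20.0917
```

The tips touched the flange at TCP z = -0.0137, so they stand about 20 mm behind the stated TCP at that opening. I rise 4 mm, grip, lift and look.

Run:
```python
from ov import *
line_to([.5448,.148,-.0095],speed=.03); grip(.040); s=state();print(s['width'],np.round(s['contact_force'],1),s['position'])
line_to([.5448,.148,.03],speed=.06)
s=state();print(s['width'],np.round(s['contact_force'],1),s['position'])
im=read_camera('wrist');C=cal('wrist');cv2.imwrite('pics/w7.png',im);np.save('w7.npy',np.array([*C],dtype=object),allow_pickle=True)
print(spot_point('washer_mid','wrist')[:1],spot_point('washer_tab','wrist')[:1],s['time_s'])
W=[.5448,.148];zb=.0395+.001;d=np.deg2rad
u,v=proj('wrist',[*W,zb+.011],C)[0].round().astype(int);print(u,v)
i=draw(im,C,[(circ(W,.032,zb+.006),(0,255,0)),(circ(W,.0164,zb+.022),(0,255,255)),(rect(W,d(-25),.0116,.0164,.006,zb+.022),(0,0,255))],u,v-5,75,600)
cv2.imwrite('pics/ov7.png',i)
```

```text
0.041069379244614915 [-1.6 -1.2  5.1] [ 0.54471364  0.1477202  -0.00915267]
0.04149601833224619 [ 0.8 -0.3 -2.7] [0.54456458 0.14793768 0.02989267]
[{'uv': [278.0, 270.9], 'score': 0.61}] [{'uv': [288.7, 249.8], 'score': 0.7}] 21.5167
279 265
```

View pics/ov7.png

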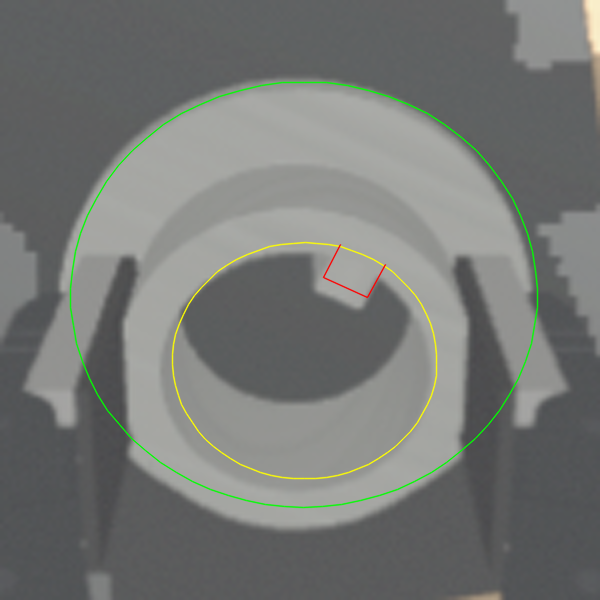

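The washer is held: width 0.0415, weight 2.7 N. In the camera frame it sits about 1 mm to -x and 0.8 mm to +y of the TCP, with the tab still at about -25°. I carry it over the nose and look down through the bore.

Run:
```python
from ov import *
x,y=.5543,-.1022
line_to([.5448,.148,.22],speed=.15); line_to([x,y,.22],speed=.15)
line_to([x,y,.188],speed=.06,max_force=5)
s=state();print(s['width'],np.round(s['contact_force'],1),s['position'],s['time_s'])
im=read_camera('wrist');C=cal('wrist');cv2.imwrite('pics/w8.png',im)
A=[.5533,-.1013];W=[s['position'][0]-.001,s['position'][1]+.0008];zb=s['position'][2]+.0107;d=np.deg2rad
u,v=proj('wrist',[*W,zb+.011],C)[0].round().astype(int)
i=draw(im,C,[(circ(A,.01,.1865),(255,0,0)),(circ(A,.0075,.189),(255,0,0)),(circ(W,.0164,zb+.022),(0,255,255)),(rect(A,d(-24),.01,.015,.008,.173),(0,255,0)),(rect(W,d(-25),.0116,.0164,.006,zb+.022),(0,0,255))],u,v,60,600)
cv2.imwrite('pics/ov8.png',i)
```

```text
Traceback (most recent call last):
plant.PlanningError: the arm cannot follow that straight line within its joint ranges
```

```bash
cat > hover.py <<'E'
from ov import *
x,y=.5543,-.1022; q=down(-np.pi/2)
print(state()['position'],state()['joints'])
if state()['position'][2]<.2: line_to([.5448,.148,.215],speed=.15)
movep([x,y,.215],q)
line_to([x,y,.188],speed=.06,max_force=5)
s=state();print(s['width'],np.round(s['contact_force'],1),s['position'],s['time_s'],s['joints'])
im=read_camera('wrist');C=cal('wrist');cv2.imwrite('pics/w8.png',im)
A=[.5533,-.1013];W=[s['position'][0]-.001,s['position'][1]+.0008];zb=s['position'][2]+.0107;d=np.deg2rad
u,v=proj('wrist',[*W,zb+.011],C)[0].round().astype(int)
i=draw(im,C,[(circ(A,.01,.1865),(255,0,0)),(circ(A,.0075,.189),(255,0,0)),(circ(W,.0164,zb+.022),(0,255,255)),(rect(A,d(-24),.01,.015,.008,.173),(0,255,0)),(rect(W,d(-25),.0116,.0164,.006,zb+.022),(0,0,255))],u,v,60,600)
cv2.imwrite('pics/ov8.png',i)
E
python3 hover.py
```

```text
[0.54417931 0.14783188 0.21891286] [ 2.65308919e-01  3.69093930e-01  1.98747886e-01  1.40318299e+00
 -8.80870800e-05 -2.87624997e+00]
0.04097572060454462 [ 0.3 -0.3 -1.5] [ 0.55415253 -0.10214206  0.18768079] 28.475 [-1.82282819e-01  3.78528069e-01  1.31371262e-01  1.32429236e+00
  1.30743358e-05  2.95923366e+00]
```

View pics/ov8.png

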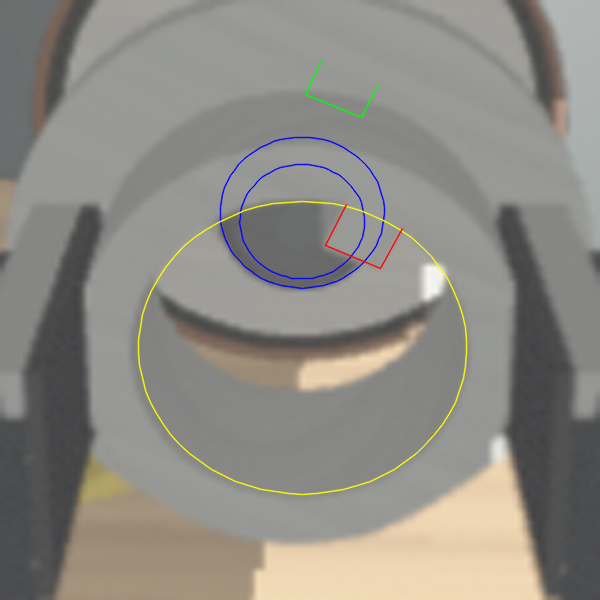

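The washer's bore and the nose both match the overlays, so it is centred, and the tab is at about -24°. I lower it guardedly at 5 N; if it stops at the shoulder I turn in small steps under light pressure.

```bash
cat > ins.py <<'E'
from ov import *
x,y=.5543,-.1022
def go(z,yaw,f=5,v=.02):
    h=line_to([x,y,z],down(-np.pi/2+np.deg2rad(yaw)),speed=v,max_force=f); s=state()
    print(yaw,h,np.round(s['position'],4),np.round(s['contact_force'],1),round(s['width'],4),round(s['time_s'],1)); return h,s['position'][2]
E
python3 - <<'E'
from ins import *
h,z=go(.168,0,4,.04)
if not h:
    h,z=go(.153,0,4)
    if h and .158<z<.166:
        for a in [3,-3,6,-6]:
            try: go(z+.0015,a,8,.02); h,z2=go(.153,a,4)
            except PlanningError as e: print(a,e); continue
            if z2<.158: break
E
```

```text
0 False [ 0.5542 -0.1022  0.1679] [ 0.9  0.2 -2.1] 0.0411 29.2
0 False [ 0.5544 -0.1022  0.1531] [-0.3 -0.1 -2. ] 0.0415 30.1
```

It reached TCP z = 0.153 with no contact, below the expected shoulder stop of about 0.162, so the tab seems to be in the keyway. I continue to the drum, guarded.

Run:
```python
from ins import *
h,z=go(.1475,0,4)
if not h: h,z=go(.138,0,4,.012)
im=read_camera('side');u,v=proj('side',[.5533,-.1013,.17])[0].round().astype(int)
a=cv2.resize(im[v-35:v+35,u-40:u+40],(400,350),interpolation=cv2.INTER_CUBIC)
w=cv2.resize(read_camera('wrist')[160:335,180:380],(400,350))
cv2.imwrite('pics/s9.png',np.hstack([a,w]))
```

```text
0 False [ 0.5541 -0.1022  0.1473] [ 0.5  0.  -1.1] 0.0413 30.5
0 True [ 0.5544 -0.1022  0.1429] [-0.2  0.9  4.2] 0.0413 31.0
```

View pics/s9.png

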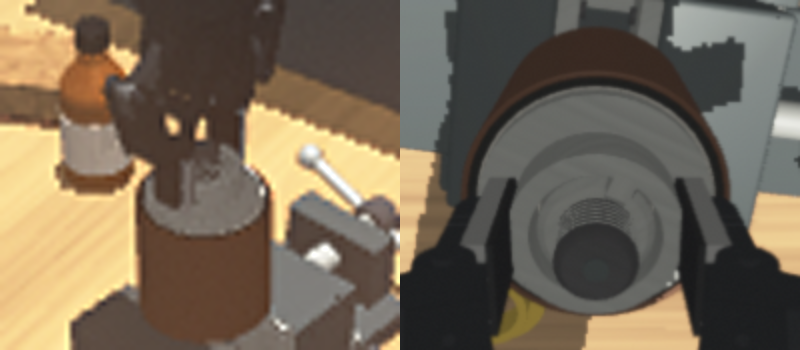

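The washer met the drum at TCP z = 0.1429 (seat predicted at 0.144). The nose stands out of the bore as it should, and the flange looks flat on the drum. I let go, rise and check.

Run:
```python
from ins import *
grip(.07); s=state(); print(s['width'],np.round(s['contact_force'],1))
line_to([x,y,.26],speed=.1)
im=read_camera('wrist');C=cal('wrist');cv2.imwrite('pics/w10.png',im);s=state();print(s['time_s'],s['contact_force'])
A=[.5533,-.1013];d=np.deg2rad
r=spot_point('washer_mid','wrist')[:1];print(r,[onz('wrist',q['uv'],.166,C) for q in r])
u,v=proj('wrist',[*A,.166],C)[0].round().astype(int)
P=[(circ(A,.032,.161),(0,255,0)),(circ(A,.022,.177),(0,255,255)),(circ(A,.01,.1865),(255,0,0))]
cv2.imwrite('pics/ov10.png',np.hstack([draw(im,C,[],u,v,40),draw(im,C,P,u,v,40)]))
```

```text
0.07040428708768644 [-0.4  0.  -0.3]
32.875 [-0.76085287 -1.38439244  0.31113041]
[{'uv': [153.2, 306.2], 'score': 0.71}] [array([0.44815602, 0.02742098, 0.166     ])]
```

The picture limit is reached, so I check numerically: the edge contrast of the collar's top circle against height and centre, plus the detectors in the two fixed cameras.

Run:
```python
from ov import *
import itertools
im=cv2.GaussianBlur(cv2.cvtColor(cv2.imread('pics/w10.png'),cv2.COLOR_BGR2GRAY).astype(np.float32),(0,0),.7);C=cal('wrist')
def smp(P):
    q=proj('wrist',P,C).astype(np.float32); return cv2.remap(im,q[:,:1].copy(),q[:,1:].copy(),cv2.INTER_LINEAR)[:,0]
def sc(c,z,r): return np.mean(np.abs(smp(circ(c,r+.0008,z))-smp(circ(c,r-.0008,z))))
A=np.array([.5533,-.1013]);g=np.arange(-.004,.0041,.001)
for r,dz,n in [(.0164,.022,'bore top'),(.022,.022,'collar top'),(.032,.006,'flange top')]:
    L=sorted(((sc(A+[a,b],.155+l+dz,r),l,round(a*1e3),round(b*1e3)) for l in (0,.003,.006,.012,.018) for a in g for b in g),reverse=True)[:3]
    print(n,[(round(float(s),1),l,a,b) for s,l,a,b in L])
for n in ['scene','side']:
    read_camera(n); print(n,'expect',proj(n,[*A,.166]).round(0),'shoulder',proj(n,[*A,.184]).round(0),[(q['uv'],q['score']) for q in spot_point('washer_mid',n)[:4]])
print(state()['time_s'])
```

```text
bore top [(27.6, 0.018, -4, -4), (26.9, 0.018, -4, -3), (25.8, 0.018, -4, -2)]
collar top [(23.9, 0.018, 0, 2), (23.9, 0.018, 1, -4), (23.9, 0.018, 1, -3)]
flange top [(45.8, 0.006, 3, 0), (44.1, 0.006, 4, 0), (42.5, 0.006, 3, 1)]
scene expect [[250. 191.]] shoulder [[249. 185.]] [([356.8, 227.7], 0.8), ([300.4, 223.5], 0.68), ([247.7, 190.6], 0.52), ([435.6, 255.6], 0.51)]
side expect [[279. 175.]] shoulder [[279. 169.]] [([305.4, 292.5], 0.9), ([281.1, 173.7], 0.75), ([307.8, 249.0], 0.6)]
33.125
```

Both fixed-camera detections fit the seated height: the scene row is 190.6 (191 if seated, 185 on the shoulder) and the side row is 173.7 (175 and 169). The edge score was confused by shadows and the drum's rim. I take one more wrist detection from higher up, then hand in.

Run:
```python
from ins import *
line_to([x,y,.30],speed=.1); grip(.085)
read_camera('wrist');C=cal('wrist')
for k in ['washer_mid','washer_tab']:
    print(k,[(np.round(q['uv'],1),round(q['score'],2),onz('wrist',q['uv'],.166,C).round(4)) for q in spot_point(k,'wrist')[:3]])
print('expect seated',proj('wrist',[.5533,-.1013,.166],C),'on shoulder',proj('wrist',[.5533,-.1013,.184],C))
print(state()['time_s'],np.round(state()['contact_force'],1)); hand_in()
```

```text
washer_mid [(array([237.6, 254. ]), 0.89, array([ 0.4894, -0.0566,  0.166 ])), (array([278.1, 197. ]), 0.76, array([ 0.5542, -0.1014,  0.166 ]))]
washer_tab [(array([235.4, 258.2]), 0.98, array([ 0.4843, -0.054 ,  0.166 ])), (array([282.7, 190. ]), 0.59, array([ 0.5617, -0.1062,  0.166 ]))]
expect seated [[277.95865833 197.85717811]] on shoulder [[277.95947614 202.23376837]]
34.125 [ 0.5  0.4 -0.8]
the job is handed in; nothing more can be done
```

I put the washer on the arbor, let go and handed the job in at 34 s. My checks say it is seated flat on the drum with the tab in the keyway; `hand_in()` gives no verdict.

**What I did:** I found the washer and the arbor with the cameras and carried the washer over the nose. Its tab (about -25°) already matched the keyway (about -24°), so no turning was needed. I lowered it with a 4 N stop. It passed the shoulder height without contact and stopped at TCP z = 0.143 with about 4 N; I had predicted 0.144 for the seat and 0.162 for the shoulder.

**Checks after release:**
- **Position:** The wrist detection put the washer at row 197.0 (197.9 expected if seated, 202.2 if on the shoulder), about 1 mm from the arbor's axis.
- **Height and tab:** Both fixed cameras gave rows nearer the seated height. The tab was detected at about -33°, a low-score reading but on the keyway side.
- **Contact:** The tool force was near zero, so the robot touches nothing.

**What failed or disagreed:**
- **Fingertips:** They stand about 20 mm behind the stated TCP, not 8 mm ahead of it. The first grasps closed above the collar, and I found the true height by a light touch on the flange.
- **Carry move:** One straight-line move was refused, so I used a joint move instead.
- **Last checks:** An edge-contrast check was inconclusive because of shadows and the drum's rim. One wrist detection found only the yellow look-alike. I reached the picture limit, so I could not view the final state.

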